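Sweep loose nuts into the parts bay

TASK

Sweep the three loose hex nuts across the bench with the fingertips until all three lie flat and wholly inside the red three-sided parts bay. Slide them only, do not pick any of them up, and leave the socket, the oil cap and the jar standing where they are.

Things in the scene. Friction and masses are not known exactly. Their poses are not given: they have to be found in the camera images.
- bay: three-sided parts bay fixed to the bench: red walls 25 mm high and 5 mm thick around a clear area 170 mm (its x) by 120 mm (its y), painted black level with the bench (no step or sill). Walls stand on its -x, +x and +y sides; the -y side is the open mouth. Origin: centre of the clear area at bench height, so the mouth line is at y = -60 mm and the back wall's inner face at y = +60 mm. It is turned by up to about 0.3 rad
- nut1: yellow-zinc (brass coloured) steel hex nut lying flat, 36 mm across flats, 41.6 mm across corners, 18 mm high, with a 22 mm six-sided hole, about 100 g (varies); slides on the bench. Origin: centre of its underside; z up, x through the middle of a flat
- nut2: yellow-zinc (brass coloured) steel hex nut lying flat, 36 mm across flats, 41.6 mm across corners, 18 mm high, with a 22 mm six-sided hole, about 100 g (varies); slides on the bench. Origin: centre of its underside; z up, x through the middle of a flat
- nut3: yellow-zinc (brass coloured) steel hex nut lying flat, 36 mm across flats, 41.6 mm across corners, 18 mm high, with a 22 mm six-sided hole, about 100 g (varies); slides on the bench. Origin: centre of its underside; z up, x through the middle of a flat
- socket: bystander: bright metal deep socket standing upright, loose, 30 mm diameter, 56 mm high. Origin: centre of its underside
- oilcap: bystander: black oil filler cap lying on the bench, loose, 52 mm diameter, with a grip bar on top, 36 mm high in all. Origin: centre of its underside
- jar: bystander: small jar with white lid and blue label standing upright, loose, 44 mm diameter, 58 mm high. Origin: centre of its underside
There are look-alikes about, which are no part of the job. What is shaped like the nut3 but pink or purple is not meant.

How it is judged (in metres and radians):
At the end, for the whole second after the job is handed in: Every nut lies flat on the bench (underside within 6 mm of it), wholly inside the bay (its centre at least 18 mm inside the mouth line and between the walls), at rest; socket, oil cap and jar are within 20 mm of where they began and upright within 0.2 rad (y of nut1 in the frame of bay between -0.042 and 0.055 m and x of nut1 in the frame of bay between -0.08 and 0.08 m and height (world z) of each of nut1, nut2, nut3 below 0.006 m and linear speed of each of nut1, nut2, nut3 below 0.02 m/s and y of nut2 in the frame of bay between -0.042 and 0.055 m and x of nut2 in the frame of bay between -0.08 and 0.08 m and y of nut3 in the frame of bay between -0.042 and 0.055 m and x of nut3 in the frame of bay between -0.08 and 0.08 m and distance of each of socket, oilcap, jar from where it was at the start of the episode below 0.02 m and angle between each of socket, oilcap, jar's own z axis and vertical below 0.2 rad); the robot touches nothing.
It fails at once if a nut is lifted (its underside more than 12 mm above the bench) (height (world z) of any of nut1, nut2, nut3 above 0.012 m).
It fails at once if a bystander is moved more than 20 mm or tipped more than 0.2 rad (distance of any of socket, oilcap, jar from where it was at the start of the episode above 0.02 m or angle between any of socket, oilcap, jar's own z axis and vertical above 0.2 rad).
It also fails if it takes over 72 s, if anything falls off the work surface, if the arm or the gripper's body presses on something with over 40 N, if the wrist force passes 120 N, or if a joint passes its speed limit or range.

ROBOT

A 7-joint arm with a two-finger parallel gripper is mounted at the origin on the work surface. World frame = base frame: x ahead of the robot, y to its left, z up, the work surface at z = 0. Lengths are in mm, angles in rad, forces in N, time in s.
With the tool pointing down it reaches from about 400 to 875 mm from the base axis. Payload 4.4 kg.
Tool frame: the origin (TCP) lies midway between the tips of the shut fingers; the grasp point (between the pads) lies 19 mm behind it (ctrl.grip_point_offset is the distance from the TCP to the grasp point, in mm); z points along the fingers, x is the direction in which the jaws open and shut, and the axes are right-handed (so a half turn about z gives the same grasp; the last joint's range is limited). The gripper opens to 85 mm and grips with 20 to 120 N. Pads are 22 mm wide; open, the fingers measure 114 mm over their backs; the gripper's body (76 mm by 85 mm) begins 54 mm behind the grasp point. The pads swing forward as they close: fully open they stand 13 mm farther back than shut.
Start: joints at [-1.283, 0.628, 0.038, 1.517, -0.027, 0.996, -0.02], TCP at [225.179, 609.764, 231.313] pointing down, gripper open.
Joint ranges: [-3.06, 3.06], [-0.37, 2.12], [-1.25, 1.32], [0.18, 2.47], [-1.1, 4.24], [0.23, 1.98], [-2.94, 2.94]. Speed limits (rad/s): [2.57, 2.57, 3.14, 3.14, 3.14, 3.14, 3.14].

INTERFACE

Orientations are given as [roll, pitch, yaw] about the fixed x, y, z axes, in that order (R = Rz(yaw) Ry(pitch) Rx(roll)).
In Python, from cell import ctrl, viewer gives the robot as it stands.
- The arm moves only by the tool apply_moves, never from a script. Its argument "series" is a list that holds one entry, the list of rows, each a list of 6 numbers: the shift along the tool's x, y, z normalised to -1 to 1, where 1 is 50 mm, then the turn, a rotation vector about the tool's x, y, z normalised to -1 to 1, where 1 is 6 degrees. In form: [[[tx, ty, tz, rx, ry, rz], ...]]. A call has exactly 5 rows; each row shifts and turns the commanded pose from where the row before left it, along the tool's axes as they then stand; what a row does not reach is not made up. A row lasts 1/8 s, in which the tool goes at most 62.5 mm and 10.7 degrees, less where a joint would pass 70% of its speed; a pose out of reach is approached as far as the arm can. A call with a number of a shift or a turn outside -1 to 1 is refused whole. A call with a gripper value outside its range is refused whole. "claw" is the gripper command: -1 is shut, 1 is fully open, values between are in proportion, set as the call begins (left out, the last holds). The fingers move at their own pace and stop on an object; the grip force is fixed at half the most. Time passes only in rows, so rows that do not move let the fingers close, or fill a call up. It gives the time, the measured TCP pose, the force and the opening at its end, in the units of the state.
- ctrl.read_state(): the state, without advancing time (a new reading comes with each control period).
- viewer.get_image(name): name is "scene" or "top" or "wrist"; returns the picture (480x640x3 uint8, blue, green, red); there is no depth.
- viewer.camera_info(name): a dict with "K" (3x3 intrinsics, pixels), "R" (3x3) and "t" (3): a world point X has camera coordinates R X + t. Camera axes: x right, y down, z forward; pixel columns grow to the right and rows downward; lengths in mm; the calibration is good to about 2 mm. A picture is of the moment at which its call begins: read the wrist's pose just before it. camera_info takes no time and is no camera call; for the wrist camera it gives the pose at the moment of the call.
- ctrl.finish_job(): hands the job in, once; it reports no verdict.
Trained networks look in the newest picture that a camera, given by its name, has taken for a name from the list of things; names that differ only in an ending like _2 or _b are one class to them, and where a whole thing is asked for, a point or a joint stands for the part that bears it (a point fixed in the world has none). Each returns a list of dicts, best first, with "score" (0 to 1); they miss things now and then, are a little off and sometimes report something else, mostly with a low value. They report only what shows in the picture. A call takes as long as a camera call. They do not tell look-alikes from the thing itself.
- viewer.find_in(camera, label): "location" ([column, row] as shares, 0 to 1, of the picture: columns of its width, rows of its height, amid what is visible of it).
The state is a dict: "clock": time; "qpos": joint angles; "qd": joint speeds; "tau": joint torques, N m; "eef_pos": TCP position; "tool_rot": TCP orientation; "force": force on the tool from outside, world axes, zero at the start; "torque": the same for the moment, N m; "width": finger opening in mm.
Only numpy, scipy, OpenCV 4.12 (cv2) and the standard library are available. Lean on these libraries where they do the work, as an engineer would, in place of code of your own. Each camera call takes 0.05 s, during which the arm holds its last target. There are 200 camera calls.

## Working session

There is one attempt and no reset: what is moved stays moved. The work goes in short steps, Python scripts to look and compute and a tool call to move; the robot and the scene stay as the last step left them, time stands still between calls to the robot, and variables do not carry over. Pictures are saved under pics/ and viewed, about 8 in all and at most 12, crops included, and the job is handed in when it is done.

Besides the shell and the picture viewer there is one more tool, called after "Request:" in YAML: its name, and indented under it one key for each argument. apply_moves: Moves the arm, as the interface text tells. Scaled input: -1 to 1 covers 50 mm each way for a shift and 6 degrees each way for a turn. Its arguments: {"type":"object","properties":{"series":{"type":"array","items":{"type":"array","items":{"type":"array","items":{"type":"number"}}}},"claw":{"type":"number"}},"required":["series"]}

```bash
mkdir -p pics; ls; cat > h.py <<'E'
import numpy as np, cv2
from cell import ctrl, viewer
def w(cam,u,v,z=0):
    c=viewer.camera_info(cam);K,R,t=map(np.array,(c["K"],c["R"],c["t"]))
    d=R.T@np.linalg.inv(K)@[u,v,1];o=-R.T@t.ravel();return (o+d*(z-o[2])/d[2])[:2]
E
python3 - <<'E'
from h import *
s=ctrl.read_state();print(s)
for c in ("top","scene"):
    cv2.imwrite(f"pics/{c}0.png",viewer.get_image(c))
    for n in ("nut1","socket","oilcap","jar","bay"):
        for d in viewer.find_in(c,n):
            u,v=d["location"][0]*640,d["location"][1]*480
            print(c,n,round(d["score"],2),round(u),round(v),w(c,u,v,18 if n=="nut1" else 0).round())
E
```

```text
pics
{'clock': 0.0, 'qpos': array([-1.28278996,  0.62933767,  0.03840708,  1.51840914, -0.02700408,
        0.99629241, -0.02001091]), 'qd': array([-0.00095448,  0.00151331,  0.00149022, -0.0007694 ,  0.00058748,
        0.00202313, -0.00065526]), 'tau': array([ 1.33735241e-03, -5.63398790e+01,  1.22744501e+00, -1.93454701e+01,
        1.12884268e-02,  1.00147512e-02, -2.12656670e-05]), 'eef_pos': array([224.93582421, 609.15080255, 230.38078021]), 'tool_rot': array([3.14159064e+00, 1.92979326e-03, 1.21700410e+00]), 'force': array([-0.60462153,  0.48192067, -0.92591439]), 'torque': array([-0.0085311 , -0.03217147, -0.00367592]), 'width': 85.28519816230292}
top nut1 0.88 274 205 [590.  24.]
top nut1 0.83 321 163 [661. -54.]
top nut1 0.82 422 199 [ 597. -220.]
top nut1 0.74 377 246 [ 520. -142.]
top nut1 0.62 386 162 [ 662. -163.]
top nut1 0.59 354 204 [ 590. -107.]
top socket 0.63 303 332 [383. -19.]
top oilcap 0.66 271 152 [688.  31.]
top jar 0.61 486 259 [ 499. -327.]
top bay 0.96 145 250 [520. 238.]
scene nut1 0.92 325 289 [590.  32.]
scene nut1 0.87 206 219 [ 600. -210.]
scene nut1 0.85 252 250 [ 601. -105.]
scene nut1 0.74 245 298 [675. -51.]
scene nut1 0.68 196 257 [ 666. -164.]
scene nut1 0.59 271 214 [ 525. -132.]
scene nut1 0.44 280 337 [691.  31.]
scene socket 0.97 374 191 [361. -36.]
scene oilcap 0.85 283 334 [678.  24.]
scene jar 0.75 205 155 [ 477. -345.]
scene bay 0.61 471 332 [510. 235.]
```

View pics/top0.png

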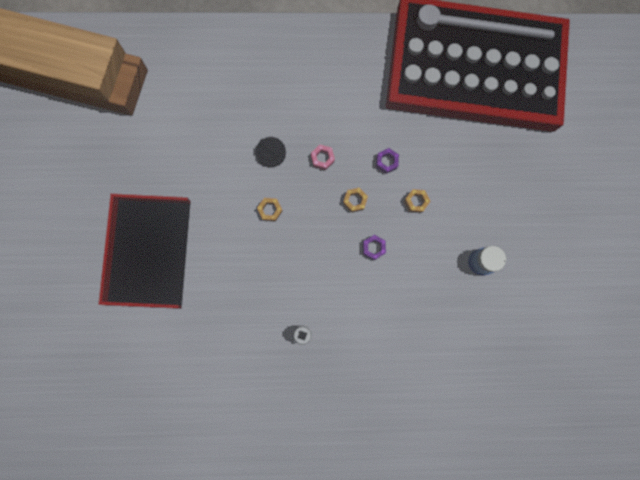

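View pics/scene0.png

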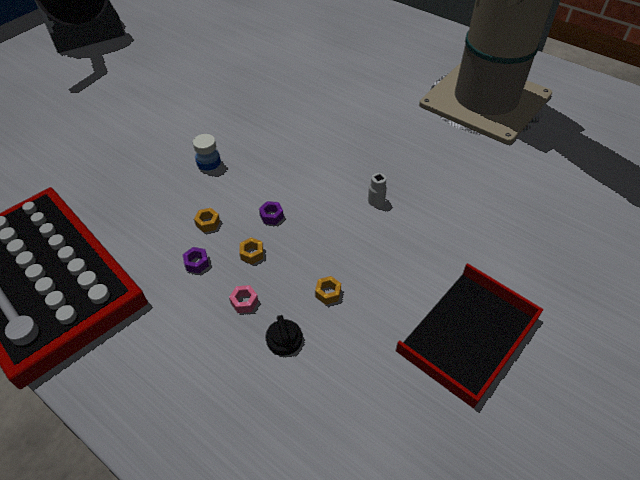

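The three brass nuts are at about (269,209), (355,199) and (417,200) in the top view. The pink and purple ones are decoys. The bay is on the left, with its mouth facing right at column ~187. Next I'll segment by colour to get positions.

```bash
cat >> h.py <<'E'
def nuts(cam="top",z=12):
    im=viewer.get_image(cam);h=cv2.cvtColor(im,cv2.COLOR_BGR2HSV)
    m=cv2.inRange(h,(12,110,90),(32,255,255))
    m[:120,:160]=0
    m=cv2.morphologyEx(m,cv2.MORPH_CLOSE,np.ones((5,5)))
    out=[]
    for c in cv2.findContours(m,cv2.RETR_EXTERNAL,cv2.CHAIN_APPROX_NONE)[0]:
        if cv2.contourArea(c)>120:
            (u,v),r=cv2.minEnclosingCircle(c);out.append((round(u),round(v),round(r),*w(cam,u,v,z).round(1)))
    return out,im
E
python3 - <<'E'
from h import *
n,im=nuts();print(n)
h=cv2.cvtColor(im,cv2.COLOR_BGR2HSV)
m=cv2.inRange(h,(0,120,60),(6,255,255))|cv2.inRange(h,(174,120,60),(180,255,255));m[:,250:]=0;m[:150]=0
c=max(cv2.findContours(m,cv2.RETR_EXTERNAL,cv2.CHAIN_APPROX_NONE)[0],key=cv2.contourArea)
p=cv2.findNonZero(m);r=cv2.minAreaRect(p);b=cv2.boxPoints(r);print(r);print([(x.round(),w("top",*x,25).round(),w("top",*x,0).round()) for x in b])
x,y,a,e=cv2.boundingRect(p);cv2.imwrite("pics/bay.png",cv2.resize(im[180:320,90:320],None,fx=3.4,fy=3.4,interpolation=2))
E
```

```text
[(269, 209, 11, np.float64(584.8), np.float64(33.4)), (417, 200, 11, np.float64(597.5), np.float64(-213.6)), (355, 199, 11, np.float64(600.2), np.float64(-109.7))]
((142.5155029296875, 250.76519775390625), (80.0896987915039, 111.1823501586914), 3.778197765350342)
[(array([ 99., 304.], dtype=float32), array([433., 299.]), array([434., 309.])), (array([106., 193.], dtype=float32), array([612., 296.]), array([618., 306.])), (array([186., 198.], dtype=float32), array([601., 167.]), array([608., 173.])), (array([179., 309.], dtype=float32), array([423., 175.]), array([423., 181.]))]
```

View pics/bay.png

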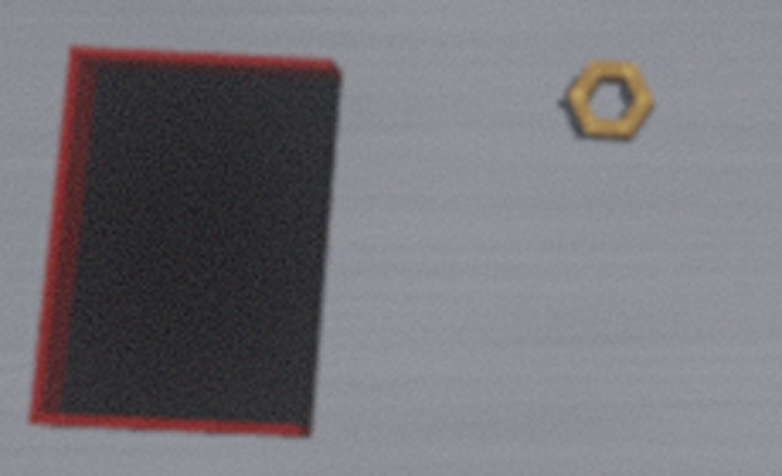

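Request:
apply_moves:
  series:
    - [[0,0,0.3,0,0,-0.85],[0,0,0.3,0,0,-0.85],[0,0,0.3,0,0,-0.85],[0,0,0.3,0,0,-0.85],[0,0,0.3,0,0,-0.85]]
  claw: 0.4

```text
clock: 1.27
eef_pos: [225.2, 609.8, 155.9]
tool_rot: [3.142, -0.0, 1.665]
force: [-0.1, -0.8, -0.4]
width: 59.9
```

```bash
cat >> h.py <<'E'
def go(x,y,z,yawdeg=None):
    s=ctrl.read_state();p=s["eef_pos"];yaw=s["tool_rot"][2];d=np.array([x,y,z])-p
    c,n=np.cos(yaw),np.sin(yaw)
    print("at",p.round(1),"yaw",np.degrees(yaw).round(1),"w",round(s["width"],1),"F",s["force"].round(1),"t",round(s["clock"],2))
    print("units tx,ty,tz:",(np.array([c*d[0]+n*d[1],n*d[0]-c*d[1],-d[2]])/50).round(2), "rz:",None if yawdeg is None else round((np.degrees(yaw)-yawdeg)/6,2))
E
python3 -c "
from h import *
go(585,33,120,95.2)"
```

```text
at [225.2 609.8 155.9] yaw 95.4 w 59.9 F [-0.1 -0.8 -0.4] t 1.27
units tx,ty,tz: [-12.16   6.08   0.72] rz: 0.03
```

Request:
apply_moves:
  series:
    - [[-0.81,0.405,0.05,0,0,0],[-0.81,0.405,0.05,0,0,0],[-0.81,0.405,0.05,0,0,0],[-0.81,0.405,0.05,0,0,0],[-0.81,0.405,0.05,0,0,0]]

```text
clock: 1.9
eef_pos: [345.4, 416.2, 144.0]
tool_rot: [3.141, -0.0, 1.662]
force: [0.8, -0.5, 0.1]
width: 59.8
```

Request:
apply_moves:
  series:
    - [[-0.81,0.405,0.05,0,0,0],[-0.81,0.405,0.05,0,0,0],[-0.81,0.405,0.05,0,0,0],[-0.81,0.405,0.05,0,0,0],[-0.81,0.405,0.05,0,0,0]]

```text
clock: 2.52
eef_pos: [464.8, 223.7, 131.5]
tool_rot: [3.141, -0.0, 1.662]
force: [0.8, -0.2, 0.7]
width: 60.1
```

Request:
apply_moves:
  series:
    - [[-0.81,0.405,0.05,0,0,0],[-0.81,0.405,0.05,0,0,0],[-0.81,0.405,0.05,0,0,0],[-0.81,0.405,0.05,0,0,0],[-0.81,0.405,0.05,0,0,0]]

```text
clock: 3.15
eef_pos: [584.0, 31.1, 118.9]
tool_rot: [3.141, -0.0, 1.662]
force: [0.3, 1.2, -0.3]
width: 59.8
```

```bash
python3 -c "
from h import *
go(585,33,4,95.2)
n,im=nuts('wrist');print(n);cv2.imwrite('pics/w1.png',im)"
```

```text
at [584.   31.1 118.9] yaw 95.2 w 59.8 F [ 0.3  1.2 -0.3] t 3.15
units tx,ty,tz: [0.04 0.02 2.3 ] rz: 0.0
[(76, 240, 36, np.float64(604.0), np.float64(-119.1)), (314, 234, 34, np.float64(587.7), np.float64(24.7))]
```

View pics/w1.png

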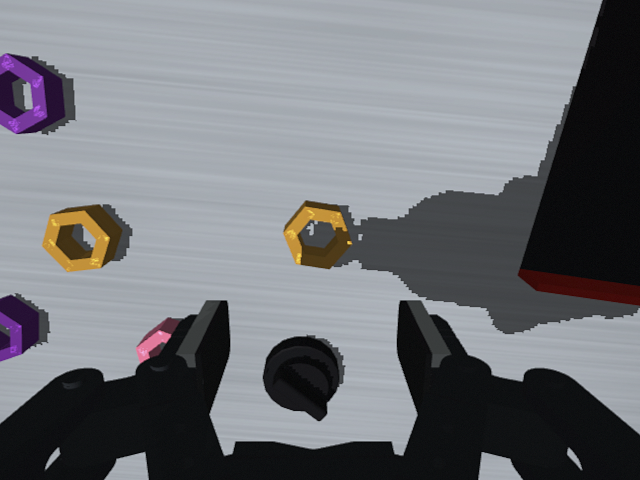

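```bash
python3 -c "
from h import *
go(585,33,4,95.2)
n,im=nuts('wrist',9);print(n)
print(w('wrist',320,240,0)); c=viewer.camera_info('wrist');R=np.array(c['R']);print(-R.T@np.array(c['t']).ravel(),R.round(3))
for cam in ('top','scene'): print(nuts(cam,9)[0])
go(585,33,4,95.2)
print(c['K'])"
```

```text
at [587.5  22.9 118.6] yaw 94.8 w 59.7 F [ 4.7 -5.3 -1.1] t 3.2
units tx,ty,tz: [ 0.21 -0.03  2.29] rz: -0.07
[(90, 238, 36, np.float64(600.3), np.float64(-108.7)), (330, 224, 31, np.float64(579.7), np.float64(36.5))]
[592.88271129  31.73288753]
[513.72263117  22.20388721 259.85552597] [[-0.082  0.997 -0.005]
 [ 0.954  0.08   0.288]
 [ 0.288  0.018 -0.958]]
[]
[(328, 287, 13, np.float64(578.9), np.float64(28.7)), (250, 247, 12, np.float64(594.2), np.float64(-116.5)), (206, 216, 12, np.float64(591.2), np.float64(-222.5))]
at [583.2  31.5 118.6] yaw 95.1 w 60.0 F [-0.2 -0.7 -0.2] t 3.35
units tx,ty,tz: [0.03 0.04 2.29] rz: -0.02
[[429.30057659   0.         313.04259918]
 [  0.         429.30057659 237.74231316]
 [  0.           0.           1.        ]]
```

```bash
python3 -c "
from h import *
n,im=nuts('wrist',14);print(n)
n,im=nuts('wrist',14);print(n)
go(583,33,4,95.2)"
```

```text
[(74, 243, 36, np.float64(600.5), np.float64(-107.3)), (314, 236, 34, np.float64(583.0), np.float64(35.4))]
[(72, 243, 36, np.float64(600.7), np.float64(-107.9)), (311, 237, 34, np.float64(583.5), np.float64(34.9))]
at [582.5  33.9 118.8] yaw 95.3 w 59.7 F [-0.8  0.3 -0.2] t 3.45
units tx,ty,tz: [-0.02  0.01  2.3 ] rz: 0.02
```

Request:
apply_moves:
  series:
    - [[0,0,0.8,0,0,0],[0,0,0.7,0,0,0],[0,0,0.4,0,0,0],[0,0,0.25,0,0,0],[0,0,0.1,0,0,0]]

```text
clock: 4.08
eef_pos: [582.7, 33.5, 6.0]
tool_rot: [-3.141, -0.0, 1.664]
force: [-0.3, 0.1, 0.5]
width: 59.5
```

Request:
apply_moves:
  series:
    - [[0,0,0,0,0,0],[0,0,0,0,0,0],[0,0,0,0,0,0],[0,0,0,0,0,0],[0,0,0,0,0,0]]
  claw: 0.15

```text
clock: 4.7
eef_pos: [583.1, 32.4, 6.5]
tool_rot: [3.141, -0.0, 1.662]
force: [0.1, 0.0, 0.4]
width: 49.4
```

```bash
python3 -c "
from h import *
go(567,225,5,95.2)
im=viewer.get_image('wrist');cv2.imwrite('pics/w2.png',im)"
```

```text
at [583.1  32.4   6.5] yaw 95.2 w 49.4 F [0.1 0.  0.4] t 4.7
units tx,ty,tz: [3.86 0.03 0.03] rz: 0.0
```

View pics/w2.png

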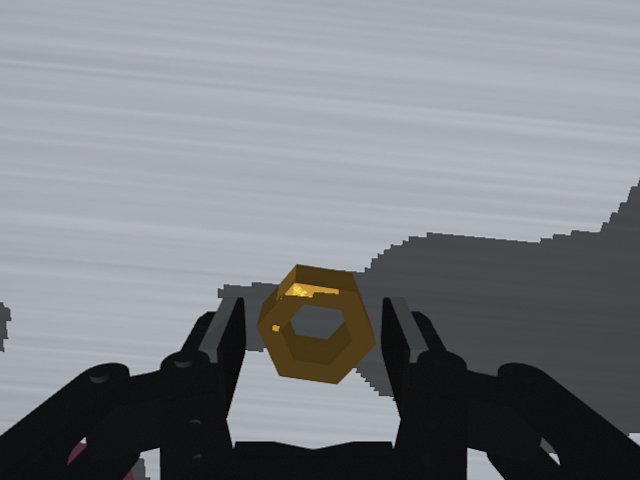

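Request:
apply_moves:
  series:
    - [[0.15,0,0.03,0,0,0],[0.35,0.003,0,0,0,0],[0.45,0.003,0,0,0,0],[0.45,0.003,0,0,0,0],[0.45,0.003,0,0,0,0]]

```text
clock: 5.38
eef_pos: [574.6, 127.3, 4.7]
tool_rot: [-3.141, -0.001, 1.664]
force: [-0.1, 0.2, 0.3]
width: 49.2
```

Request:
apply_moves:
  series:
    - [[0.45,0.003,0,0,0,0],[0.45,0.003,0,0,0,0],[0.45,0.003,0,0,0,0],[0.35,0,0,0,0,0],[0.2,0,0,0,0,0]]

```text
clock: 6.0
eef_pos: [563.5, 220.8, 4.0]
tool_rot: [-3.136, 0.001, 1.664]
force: [-3.9, -2.8, 0.1]
width: 49.2
```

```bash
python3 -c "
from h import *
go(567,228,5,95.2)
n,im=nuts('wrist',14);print(n);cv2.imwrite('pics/w3.png',im)"
```

```text
at [563.5 220.8   4. ] yaw 95.3 w 49.2 F [-3.9 -2.8  0.1] t 6.0
units tx,ty,tz: [ 0.14  0.08 -0.02] rz: 0.02
[(290, 370, 63, np.float64(580.6), np.float64(217.9))]
```

View pics/w3.png

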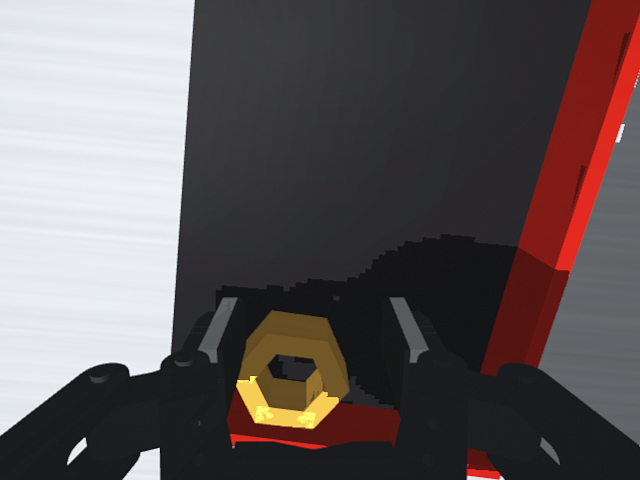

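Request:
apply_moves:
  series:
    - [[-0.08,0,0,0,0,0],[0,0,0,0,0,0],[0,0,-0.2,0,0,0],[0,0,-0.8,0,0,0],[0,0,-0.9,0,0,0]]
  claw: 0.25

```text
clock: 6.68
eef_pos: [567.5, 215.0, 101.1]
tool_rot: [-3.142, -0.0, 1.661]
force: [0.4, -0.1, -0.7]
width: 53.5
```

```bash
python3 -c "
from h import *
go(600.5,-109,105,103.6)
n,im=nuts('wrist',14);print(n)"
```

```text
at [567.5 215.  101.1] yaw 95.2 w 53.5 F [ 0.4 -0.1 -0.7] t 6.67
units tx,ty,tz: [-6.51  0.07 -0.08] rz: -1.4
[(312, 268, 38, np.float64(588.8), np.float64(219.7))]
```

Request:
apply_moves:
  series:
    - [[-0.6,0.01,0,0,0,0],[-0.85,0.01,0,0,0,0],[-0.85,0.01,0,0,0,0],[-0.85,0.01,0,0,0,0],[-0.85,0.01,0,0,0,0]]
  claw: 0.4

```text
clock: 7.35
eef_pos: [588.9, 14.7, 100.7]
tool_rot: [3.139, 0.0, 1.661]
force: [0.7, -0.0, -0.1]
width: 59.8
```

Request:
apply_moves:
  series:
    - [[-0.85,0.01,0,0,0,0],[-0.8,0.01,0,0,0,0],[-0.5,0,0,0,0,0],[-0.25,0,0,0,0,0],[-0.1,0,0,0,0,0]]

```text
clock: 7.98
eef_pos: [600.7, -108.3, 100.1]
tool_rot: [3.141, -0.0, 1.661]
force: [-0.2, 0.1, -0.7]
width: 59.5
```

Request:
apply_moves:
  series:
    - [[0,0,0,0,0,-0.4],[0,0,0,0,0,-0.5],[0,0,0,0,0,-0.3],[0,0,0,0,0,-0.2],[0,0,0,0,0,0]]

```text
clock: 8.6
eef_pos: [600.4, -107.6, 99.8]
tool_rot: [-3.142, -0.0, 1.809]
force: [0.1, -1.0, -0.0]
width: 59.5
```

```bash
python3 -c "
from h import *
n,im=nuts('wrist',14);print(n)
print(nuts('top',14)[0])
n,im=nuts('wrist',14);print(n)
go(600.5,-108,5,103.6)
"
```

```text
[(311, 241, 37, np.float64(598.4), np.float64(-107.7)), (122, 196, 40, np.float64(598.0), np.float64(-212.2))]
[(158, 210, 13, np.float64(583.8), np.float64(215.9)), (417, 200, 11, np.float64(596.8), np.float64(-213.1))]
[(311, 241, 37, np.float64(598.9), np.float64(-107.7)), (122, 196, 40, np.float64(598.0), np.float64(-212.2))]
at [ 600.5 -108.    99.8] yaw 103.6 w 59.9 F [ 0.7  0.4 -0.3] t 8.75
units tx,ty,tz: [-0.   0.   1.9] rz: 0.0
```

Request:
apply_moves:
  series:
    - [[0,-0.03,0.7,0,0,0],[0,0,0.6,0,0,0],[0,0,0.35,0,0,0],[0,0,0.2,0,0,0],[0,0,0.05,0,0,0]]

```text
clock: 9.38
eef_pos: [599.1, -108.4, 4.7]
tool_rot: [3.142, 0.0, 1.809]
force: [-0.6, 0.4, 0.4]
width: 59.7
```

Request:
apply_moves:
  series:
    - [[0,0,0,0,0,0],[0,0,0,0,0,0],[0,0,0,0,0,0],[0,0,0,0,0,0],[0,0,0,0,0,0]]
  claw: 0.02

```text
clock: 10.0
eef_pos: [599.0, -108.4, 4.9]
tool_rot: [3.141, 0.0, 1.809]
force: [-1.2, 0.4, -0.5]
width: 43.6
```

```bash
python3 -c "
from h import *
n,im=nuts('wrist',14);print(n)
go(517,228,5,103.6)
"
```

```text
[(307, 305, 44, np.float64(590.9), np.float64(-110.5)), (10, 261, 56, np.float64(598.5), np.float64(-208.5))]
at [ 599.  -108.4    4.8] yaw 103.6 w 43.7 F [-0.7  0.9 -0.1] t 10.05
units tx,ty,tz: [ 6.92 -0.01 -0.  ] rz: 0.0
```

Request:
apply_moves:
  series:
    - [[0.12,0,0,0,0,0],[0.25,0,0,0,0,0],[0.35,0,0,0,0,0],[0.4,0,0,0,0,0],[0.4,0,0,0,0,0]]

```text
clock: 10.68
eef_pos: [580.5, -32.4, 4.8]
tool_rot: [-3.141, -0.001, 1.81]
force: [-0.1, -1.5, -0.1]
width: 43.5
```

Request:
apply_moves:
  series:
    - [[0.4,0,0,0,0,0],[0.4,0,0,0,0,0],[0.4,0,0,0,0,0],[0.4,0,0,0,0,0],[0.3,0,0,0,0,0]]

```text
clock: 11.3
eef_pos: [558.1, 59.7, 4.8]
tool_rot: [-3.141, -0.0, 1.81]
force: [-0.2, -0.3, 0.1]
width: 43.8
```

```bash
python3 -c "
from h import *
n,im=nuts('wrist',14);print(n);cv2.imwrite('pics/w4.png',im)
go(517,228,5,103.6)
"
```

```text
[(289, 391, 38, np.float64(584.3), np.float64(61.7))]
at [557.6  62.3   4.8] yaw 103.8 w 43.7 F [-0.6  2.1  0.3] t 11.35
units tx,ty,tz: [ 3.41  0.   -0.  ] rz: 0.04
```

View pics/w4.png

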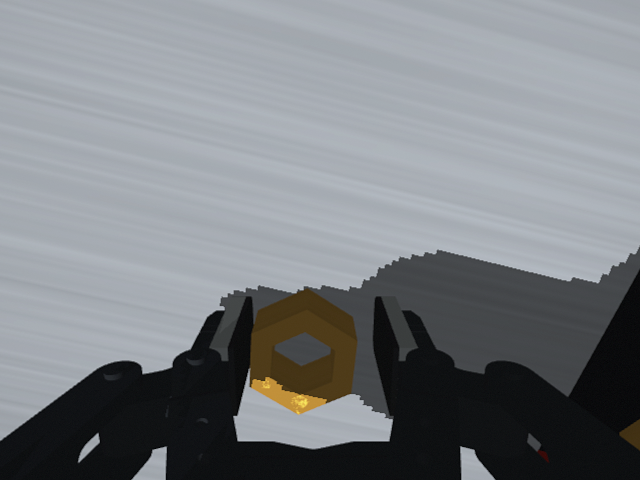

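Request:
apply_moves:
  series:
    - [[0.2,0.02,0,0,0,0],[0.3,0.02,0,0,0,0],[0.4,0.02,0,0,0,0],[0.4,0.02,0,0,0,0],[0.4,0.02,0,0,0,0]]

```text
clock: 11.98
eef_pos: [543.4, 142.5, 4.8]
tool_rot: [3.142, -0.0, 1.808]
force: [-0.1, -0.4, 0.6]
width: 43.2
```

Request:
apply_moves:
  series:
    - [[0.4,0,0,0,0,0],[0.4,0,0,0,0,0],[0.4,0,0,0,0,0],[0.3,0,0,0,0,0],[0.2,0,0,0,0,0]]

```text
clock: 12.6
eef_pos: [523.2, 225.1, 4.8]
tool_rot: [-3.142, -0.0, 1.809]
force: [0.1, -0.4, 0.7]
width: 43.4
```

```bash
python3 -c "
from h import *
n,im=nuts('wrist',14);print(n);cv2.imwrite('pics/w5.png',im)
go(519,228,5,103.6)
"
```

```text
[(288, 371, 86, np.float64(541.2), np.float64(223.8))]
at [522.8 226.7   4.8] yaw 103.7 w 43.8 F [0.2 0.5 0.4] t 12.65
units tx,ty,tz: [ 0.04 -0.07 -0.  ] rz: 0.02
```

View pics/w5.png

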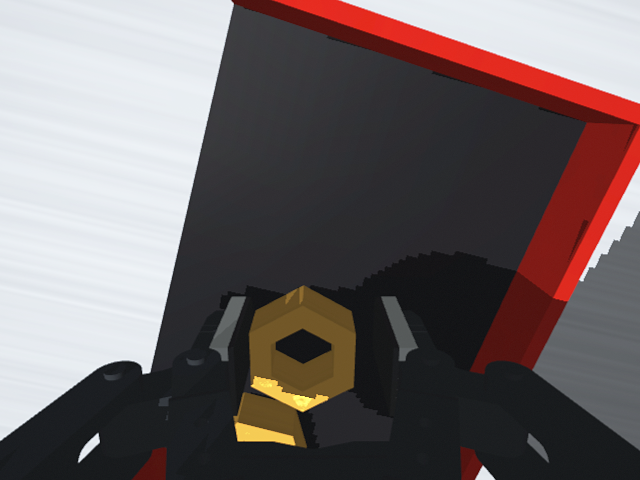

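Request:
apply_moves:
  series:
    - [[-0.06,0,0,0,0,0],[0,0,0,0,0,0],[0,0,-0.2,0,0,0],[0,0,-0.8,0,0,0],[0,0,-0.8,0,0,0]]
  claw: 0.1

```text
clock: 13.28
eef_pos: [524.1, 220.8, 96.1]
tool_rot: [-3.141, 0.0, 1.808]
force: [0.8, 0.6, 0.6]
width: 47.3
```

```bash
python3 -c "
from h import *
print(nuts('scene',14)[0])
go(597.5,-213,105,106.2)
"
```

```text
[(436, 354, 15, np.float64(579.0), np.float64(214.2)), (206, 216, 12, np.float64(593.8), np.float64(-218.5))]
at [527.2 222.1 101.3] yaw 103.6 w 46.8 F [0.2 0.6 2.5] t 13.32
units tx,ty,tz: [-8.79 -0.68 -0.07] rz: -0.44
```

Request:
apply_moves:
  series:
    - [[-0.6,-0.07,0,0,0,0],[-0.9,-0.07,0,0,0,0],[-0.9,-0.07,0,0,0,0],[-0.9,-0.07,0,0,0,0],[-0.9,-0.07,0,0,0,0]]
  claw: 0.4

```text
clock: 13.95
eef_pos: [557.0, 11.3, 95.4]
tool_rot: [3.141, 0.0, 1.808]
force: [0.1, 0.3, -0.2]
width: 59.6
```

Request:
apply_moves:
  series:
    - [[-0.9,-0.07,0,0,0,0],[-0.9,-0.07,0,0,0,0],[-0.9,-0.07,0,0,0,0],[-0.8,-0.06,0,0,0,0],[-0.5,-0.05,0,0,0,0]]

```text
clock: 14.58
eef_pos: [588.1, -188.6, 95.3]
tool_rot: [3.141, 0.002, 1.805]
force: [-0.1, 0.4, -0.6]
width: 59.4
```

Request:
apply_moves:
  series:
    - [[-0.35,0,0,0,0,0],[-0.15,0,0,0,0,-0.2],[-0.05,0,0,0,0,-0.2],[0,0,0,0,0,0],[0,0,0,0,0,0]]

```text
clock: 15.2
eef_pos: [594.8, -210.6, 94.8]
tool_rot: [3.142, -0.001, 1.852]
force: [0.2, 0.1, -0.2]
width: 60.1
```

```bash
python3 -c "
from h import *
n,im=nuts('wrist',14);print(n)
print(nuts('top',14)[0])
n,im=nuts('wrist',14);print(n)
go(597,-213,5,106.2)
"
```

```text
[(305, 248, 38, np.float64(596.1), np.float64(-213.2))]
[(151, 240, 14, np.float64(533.8), np.float64(224.8)), (158, 211, 13, np.float64(583.3), np.float64(215.1))]
[(306, 247, 38, np.float64(595.9), np.float64(-213.3))]
at [ 594.8 -211.2   94.8] yaw 106.1 w 60.1 F [0.4 0.7 0.3] t 15.35
units tx,ty,tz: [-0.05  0.03  1.8 ] rz: -0.02
```

Request:
apply_moves:
  series:
    - [[-0.05,0.04,0.7,0,0,0],[0,0,0.5,0,0,0],[0,0,0.35,0,0,0],[0,0,0.2,0,0,0],[0,0,0.05,0,0,0]]

```text
clock: 15.98
eef_pos: [597.4, -213.5, 4.5]
tool_rot: [-3.141, -0.0, 1.851]
force: [0.2, 0.0, 0.7]
width: 59.7
```

Request:
apply_moves:
  series:
    - [[0,0,0,0,0,0],[0,0,0,0,0,0],[0,0,0,0,0,0],[0,0,0,0,0,0],[0,0,0,0,0,0]]
  claw: 0.02

```text
clock: 16.6
eef_pos: [597.4, -213.7, 4.9]
tool_rot: [3.141, 0.0, 1.85]
force: [-0.6, -0.1, -0.1]
width: 43.5
```

```bash
python3 -c "
from h import *
go(467,226,5,106.2)
"
```

```text
at [ 597.4 -213.7    4.9] yaw 106.0 w 43.5 F [-0.6 -0.1 -0.1] t 16.6
units tx,ty,tz: [ 9.17 -0.08 -0.  ] rz: -0.03
```

Request:
apply_moves:
  series:
    - [[0.1,0,0,0,0,0],[0.2,0,0,0,0,0],[0.3,0,0,0,0,0],[0.4,0,0,0,0,0],[0.4,0,0,0,0,0]]

```text
clock: 17.23
eef_pos: [577.5, -144.2, 4.8]
tool_rot: [-3.141, -0.001, 1.852]
force: [0.1, -0.0, -1.1]
width: 43.5
```

Request:
apply_moves:
  series:
    - [[0.4,0,0,0,0,0],[0.4,0,0,0,0,0],[0.4,0,0,0,0,0],[0.4,0,0,0,0,0],[0.3,0,0,0,0,0]]

```text
clock: 17.85
eef_pos: [551.4, -53.4, 4.8]
tool_rot: [-3.141, -0.0, 1.851]
force: [0.3, 0.3, 0.4]
width: 43.7
```

```bash
python3 -c "
from h import *
n,im=nuts('wrist',14);print(n);cv2.imwrite('pics/w6.png',im)
go(467,226,5,106.2)
"
```

```text
[(296, 306, 46, np.float64(544.6), np.float64(-57.1))]
at [550.8 -50.9   4.7] yaw 106.2 w 43.4 F [-0.7  1.4  0.5] t 17.9
units tx,ty,tz: [ 5.79 -0.06 -0.01] rz: 0.0
```

View pics/w6.png

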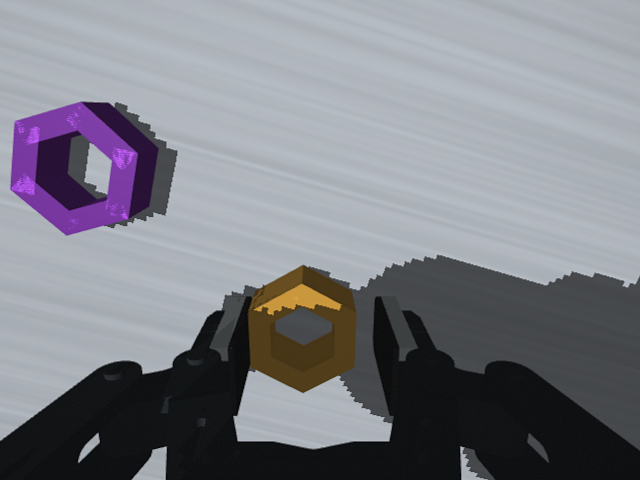

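Nut3 is centred with a flat against the rear pad, at about (303,330), so I'll carry on.

Request:
apply_moves:
  series:
    - [[0.2,-0.01,0,0,0,0],[0.3,-0.01,0,0,0,0],[0.4,-0.01,0,0,0,0],[0.4,-0.01,0,0,0,0],[0.45,-0.01,0,0,0,0]]

```text
clock: 18.52
eef_pos: [525.0, 29.0, 4.8]
tool_rot: [3.141, 0.0, 1.85]
force: [0.3, 0.3, -0.5]
width: 43.5
```

Request:
apply_moves:
  series:
    - [[0.45,0,0,0,0,0],[0.45,0,0,0,0,0],[0.45,0,0,0,0,0],[0.4,0,0,0,0,0],[0.4,0,0,0,0,0]]

```text
clock: 19.15
eef_pos: [495.1, 132.6, 4.8]
tool_rot: [-3.142, -0.0, 1.85]
force: [-0.2, 0.6, 0.6]
width: 43.3
```

Request:
apply_moves:
  series:
    - [[0.4,0,0,0,0,0],[0.4,0,0,0,0,0],[0.4,0,0,0,0,0],[0.3,0,0,0,0,0],[0.2,0,0,0,0,0]]

```text
clock: 19.77
eef_pos: [471.7, 214.2, 4.8]
tool_rot: [-3.141, -0.0, 1.851]
force: [0.5, -0.8, 0.9]
width: 43.5
```

Request:
apply_moves:
  series:
    - [[0.1,0,0,0,0,0],[0,0,0,0,0,0],[-0.06,0,0,0,0,0],[0,0,0,0,0,0],[0,0,0,0,0,0]]

```text
clock: 20.4
eef_pos: [471.7, 214.9, 4.8]
tool_rot: [-3.142, 0.0, 1.85]
force: [-0.2, -0.1, -0.6]
width: 43.5
```

Request:
apply_moves:
  series:
    - [[0,0,0,0,0,0],[0,0,-0.2,0,0,0],[0,0,-0.6,0,0,0],[0,0,-0.9,0,0,0],[0,0,-0.9,0,0,0]]
  claw: 0.1

```text
clock: 21.02
eef_pos: [471.3, 215.3, 136.6]
tool_rot: [3.142, -0.0, 1.851]
force: [1.1, 0.8, 0.6]
width: 47.0
```

Request:
apply_moves:
  series:
    - [[-0.4,0,-0.5,0,0,0],[-0.8,0,0,0,0,0],[-0.9,0,0,0,0,0],[-0.9,0,0,0,0,0],[-0.9,0,0,0,0,0]]

```text
clock: 21.65
eef_pos: [525.7, 26.6, 160.6]
tool_rot: [3.141, 0.0, 1.851]
force: [0.4, 0.4, 0.3]
width: 47.0
```

Request:
apply_moves:
  series:
    - [[-0.8,0,0,0,0,0],[-0.5,0,0,0,0,0],[-0.2,0,0,0,0,0],[0,0,0,0,0,0],[0,0,0,0,0,0]]

```text
clock: 22.28
eef_pos: [545.8, -42.5, 159.9]
tool_rot: [3.142, -0.001, 1.853]
force: [0.7, 0.0, 0.2]
width: 47.1
```

```bash
python3 -c "
from h import *
B=np.array([[.998,-.06],[.06,.998]])
for c in ('top','scene'):
    n,im=nuts(c,14);cv2.imwrite('pics/end_%s.png'%c,im)
    for q in n: print(c,q,'bay',(B@(np.array(q[3:])-[517,232])).round(1))
go(0,0,0)
cv2.imwrite('pics/end.png',viewer.get_image('top'))
for o in ('socket','oilcap','jar'):
    for cc in ('top','scene'):
        for d in viewer.find_in(cc,o)[:1]: print(cc,o,d['location'][0]*640,d['location'][1]*480)
"
```

```text
top (155, 277, 13, np.float64(474.4), np.float64(216.9)) bay [-41.6 -17.6]
top (151, 240, 14, np.float64(534.6), np.float64(224.9)) bay [18. -6.]
top (158, 211, 13, np.float64(583.3), np.float64(215.1)) bay [ 67.2 -12.9]
scene (436, 354, 15, np.float64(579.0), np.float64(214.2)) bay [ 62.9 -14. ]
scene (459, 333, 15, np.float64(530.6), np.float64(223.8)) bay [14.1 -7.4]
scene (474, 302, 13, np.float64(470.3), np.float64(216.5)) bay [-45.7 -18.3]
at [545.9 -42.6 159.9] yaw 106.2 w 46.8 F [-0.3 -0.2  0.6] t 22.38
units tx,ty,tz: [  3.86 -10.25   3.2 ] rz: None
top socket 147.712 235.2
scene socket 375.80800000000005 186.288
top oilcap 268.416 152.88
scene oilcap 283.072 338.49600000000004
scene jar 204.28799999999998 153.792
```

View pics/end.png

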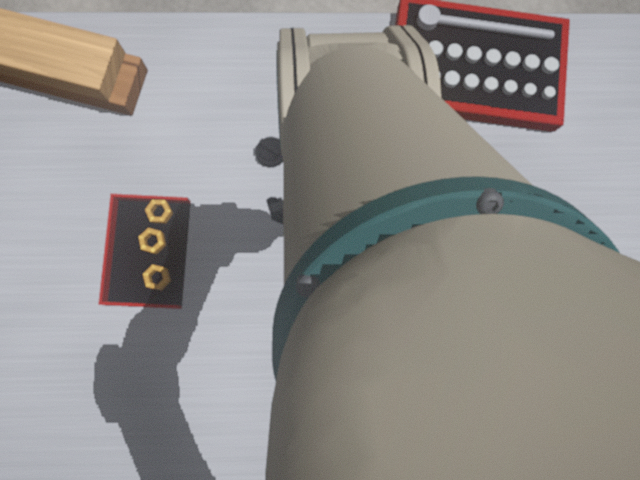

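All three nuts are well inside the bay, at (158,211), (151,240) and (155,277), and the bystanders are where they started. Handing in.

```bash
python3 -c "
from cell import ctrl
print(ctrl.finish_job())"
```

```text
the job is handed in; nothing more can be done
None
```

I swept the three brass nuts one at a time into the bay, each loosely caged between the fingertips and slid along the bench, then backed off, lifted clear and handed the job in at about 22.4 s. The hand-in gave no verdict, so the result rests on my last camera checks.

- **Nuts:** in bay coordinates (x, y) they lie at about (65, -13), (16, -7) and (-44, -18) mm. The limits are ±80 mm in x and -42 to 55 mm in y. The top and scene cameras agree within about 5 mm.
- **Nut drift:** nut1 slipped sideways along the finger and ended about against the +x wall, still inside the limits. I did not measure nut height directly; the final top picture shows all three lying flat.
- **Bystanders:** in the scene camera, the socket, oil cap and jar were found within about 5 pixels of where they started.
- **Check that disagreed:** in the final top view the arm hid the socket and jar. The network's "socket" there was a false hit inside the bay, so those two were confirmed by the scene camera only.

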